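# Hang the parts caddy on its keyhole stud

## Robot

A 6-joint arm with a two-finger parallel gripper is mounted at the origin on a cart in front of the work surface, level with it; the furniture and walls round the work are solid. World frame = base frame: x ahead of the robot, y to its left, z up, the work surface at z = 0. Lengths are in m, angles in rad, forces in N, time in s.
With the tool pointing down it reaches from about 0.3 to 0.85 m from the base axis. Payload 5.4 kg.
Tool frame: the origin (TCP) lies midway between the tips of the shut fingers; the grasp point (between the pads) lies r.pinch_z behind it (r.pinch_z is the distance from the TCP to the grasp point, in m); z points along the fingers, y is the line along which they close (so a half turn about z gives the same grasp; the last joint's range is limited). The gripper opens to 85 mm and grips with 20 to 120 N. Pads are 22 mm wide; open, the fingers measure 114 mm over their backs; the gripper's body (76 mm by 85 mm) begins 54 mm behind the grasp point. The pads swing forward as they close: fully open they stand 13 mm farther back than shut.
Start: joints at [0.938, 0.158, 1.597, -0, 1.386, -0.21], TCP at [0.236, 0.524, 0.231] pointing down, gripper open.
Joint ranges: [-2.91, 2.91], [-0.94, 2.29], [0.18, 2.7], [-1.29, 4.43], [0.17, 2.64], [-3, 3]. Speed limits (rad/s): [2.57, 2.57, 3.14, 3.14, 3.14, 3.14].

## Interface

Orientations are given as a unit quaternion [x, y, z, w].
In Python, from rig import monitor, imaging, sign_off, r gives the robot as it stands.
- The arm moves only by the tool send_rows, never from a script. Its argument "motion" is a list of rows, each a list of 3 entries, a list of its own where there are three numbers: the shift along the tool's x, y, z in cm, then the turn about the tool's z in degrees, then the opening, from -1 (shut) to 1 (fully open). A call has exactly 5 rows; each row is the pose to reach, as a shift and turn from the pose commanded when the call began, along the tool's axes at that moment; what a row does not reach only later rows make up. A row lasts 1/12 s, in which the tool goes at most 41.7 mm and 7.16 degrees, less where a joint would pass 70% of its speed; a pose out of reach is approached as far as the arm can. A call with a gripper value outside its range is refused whole. The fingers move at their own pace and stop on an object; "force" is the grip in N (left out, the last holds). Time passes only in rows, so rows that repeat a pose let the fingers close, or fill a call up. It gives the time, the measured TCP pose, the force, the opening and the grip force at its end, in the units of the state.
- monitor.state(): the state, without advancing time (a new reading comes with each control period).
- imaging.snapshot(name): name is "scene" or "top" or "wrist"; returns (picture, depth): 400x640x3 uint8, red, green, blue; 400x640 float32, m along the optical axis (not along the pixel's ray), 0 where there is no reading.
- imaging.camera_model(name): a dict with "fov_y" (degrees; the focal length in pixels is half the picture's height over the tangent of half this angle, whatever the lens; pixels are square), "cx", "cy" (the principal point, pixels), "distortion" ([k1, k2, p1, p2, k3] as OpenCV has them; the pictures are not rectified), "eye" and "attitude" of the camera in the world. Camera axes: x right, y up, looking along -z (the intrinsics and any distortion apply to the point x, -y, -z); pixel columns grow to the right and rows downward; lengths in m; the calibration is good to about 2 mm. A picture is of the moment at which its call begins: read the wrist's pose just before it. camera_model takes no time and is no camera call; for the wrist camera it gives the pose at the moment of the call.
- sign_off(): hands the job in; it is judged then, once.
The state is a dict: "t": time; "qpos": joint angles; "qvel": joint speeds; "effort": joint torques, N m; "position": TCP position; "tcp_rot": TCP orientation; "wrist_force": force on the tool from outside, world axes, zero at the start; "moment": the same for the moment, N m; "opening": finger opening in m; "gripper_force": force on a finger pad.
Only numpy, scipy, OpenCV 4.12 (cv2) and the standard library are available. Lean on these libraries where they do the work, as an engineer would, in place of code of your own. Each camera call takes 0.05 s, during which the arm holds its last target. There are 200 camera calls.

## Task

Take the blue parts caddy by its black fin, press the large end of the keyhole in its back plate over the brass stud head on the grey stand, and slide it down until it is locked and hangs there by itself; then let go. Work gently, feeling for the stud rather than forcing, and leave the tin, the squeeze bottle and the green tape as they are.

Things in the scene. Friction and masses are not known exactly. Their poses are not given: they have to be found in the camera images.
- caddy: Loose blue open-topped parts caddy, about 0.16 kg, standing on the bench. Origin: lower edge of its flat back face, mid-width, on the underside; z up; back face is the plane x = 0, the rest lies at x < 0 (bin to the front). Back plate 90 wide (y), 108 high, 5 thick; bin reaches x = -72, walls up to 38 high. A black upright fin stands in the bin.
- fin_grip (a point): Point at which to grip the caddy's black fin, from above, fingers closing along y: 44 mm in front of the back face, 82 mm above the underside. Fin 12 thick (y), 30 long (x), top 18 mm above this point, going down to the bin floor. Axes as the caddy's.
- keyhole (a point): Centre of the large end of the keyhole, on the caddy's back face, y = 0, 66 mm above the underside; axes as the caddy's. The keyhole goes right through the 5 mm plate: eight-sided hole 24 across; from its top, led in by 45 degree flanks, an upright slot 11 wide with its closed upper end 29.5 mm above this point.
- stand: Grey upright panel on a dark foot plate, fixed to the bench. Origin at bench level, mid-width, under the panel's front face; z up; the front face is the plane x = 0 and looks along -x. Panel 130 wide (y), 12 thick, top 230 above the bench; foot 100 x 150, 12 high, reaching 30 in front of the face.
- stud_mark (a point): Point on the panel's front face, 200 mm above the bench, between two yellow marks; axes as the stand's. The stud sticks out to -x at this y, but is clamped in an upright adjusting slot and may stand up to 12 mm above or below this point: its true height is not reported.
- stud_root (a point): Same point as stud_mark. The stud there: steel neck 7 diameter, 8 long, then brass head 17 diameter, 4 thick (front 12 mm off the face). A spring lets the head be pushed in up to 3 mm at about 2.5 N per mm. Plate pressed home: touches the panel, 3 mm of play under the head; the neck meets the slot's end after the caddy comes down about 26 mm. Over 25 N of caddy on stand is forcing.
- tin: Small silver and white paint tin, 62 diameter, 68 high, beside the stand; origin at the centre of its underside. Leave alone.
- bottle: White squeeze bottle with a teal nozzle, 60 diameter, 152 high, standing behind the caddy; origin at the centre of its underside. Leave alone.
- tape: Roll of green tape lying flat, 68 diameter, 16 high, on the bench in front of the stand; origin at the centre of its underside. Leave alone.
There are look-alikes about, which are no part of the job. Of the things that look like the caddy, the smaller one is meant.

How it is judged:
By the outcome, as a careful person would: the job done as asked, in the order asked, and still so for the second after the job is handed in, with the robot touching nothing.
It also fails if it takes over 64 s, if anything falls off the work surface, if the arm or the gripper's body presses on something with over 40 N, if the wrist force passes 120 N, or if a joint passes its speed limit or range.

## Working session

There is one attempt and no reset: what is moved stays moved. The work goes in short steps, Python scripts to look and compute and a tool call to move; the robot and the scene stay as the last step left them, time stands still between calls to the robot, and variables do not carry over. Pictures are saved under pics/ and viewed, at most 10 in all, crops included, and the job is handed in when it is done.

Besides the shell and the picture viewer there is one more tool, called after ">>>" as name(argument=value, ...) on one line, values as JSON. send_rows: Moves the arm, as the interface text tells. Its arguments: {"type":"object","properties":{"motion":{"type":"array","items":{"type":"array"}},"force":{"type":"number"}},"required":["motion"]}

```bash
mkdir -p pics; ls; cat > h.py <<'E'
import numpy as np, cv2
from scipy.spatial.transform import Rotation as R
from rig import monitor, imaging, r
def snap(n):
    m=imaging.camera_model(n); p,d=imaging.snapshot(n); return m,p,d
def att(m):
    a=np.array(m["attitude"],float)
    return R.from_quat(a).as_matrix() if a.size==4 else a.reshape(3,3)
def K(m,h=400):
    f=h/2/np.tan(np.radians(m["fov_y"])/2); return np.array([[f,0,m["cx"]],[0,f,m["cy"]],[0,0,1]])
def rays(m,uv):
    u=cv2.undistortPoints(np.array(uv,float).reshape(-1,1,2),K(m),np.array(m["distortion"],float)).reshape(-1,2)
    return np.c_[u[:,0],-u[:,1],-np.ones(len(u))]@att(m).T
def pts(m,uv,d): return np.array(m["eye"])+rays(m,uv)*np.array(d).reshape(-1,1)
def plane(m,uv,z):
    v=rays(m,uv); e=np.array(m["eye"]); return e+v*((z-e[2])/v[:,2])[:,None]
def cloud(m,d):
    v,u=np.nonzero(d>0); P=np.full(d.shape+(3,),np.nan); P[v,u]=pts(m,np.c_[u,v],d[v,u]); return P
def save(n,p): cv2.imwrite("pics/"+n+".png",p[...,::-1])
E
python3 - <<'E'
from h import *
print(monitor.state(), r.pinch_z)
for n in("scene","top"):
    m,p,d=snap(n); print(m); save(n,p); np.savez(n,p=p,d=d)
E
```

```text
pics
{'t': 0.0, 'qpos': array([ 9.37952698e-01,  1.59069240e-01,  1.59824399e+00,  1.23353681e-05,
        1.38619245e+00, -2.10100634e-01]), 'qvel': array([-0.00117362, -0.00128592, -0.0020882 ,  0.00065743, -0.00102086,
        0.00080233]), 'effort': array([ 2.12583880e-03, -3.95987749e+01, -3.31443679e+01,  5.15019281e-05,
        8.06406228e-03,  2.29725640e-05]), 'position': array([0.23555325, 0.52387692, 0.23029967]), 'tcp_rot': array([ 2.09802087e-01,  9.77743407e-01, -8.70325067e-04, -3.96844201e-04]), 'wrist_force': array([-0.06023555, -0.48316224, -0.94537682]), 'moment': array([-0.01758163, -0.02695495,  0.0140595 ]), 'gripper_force': 0.0, 'opening': 0.08527314292113729} 0.0187
{'fov_y': 47.79379123770845, 'cx': 327.51004407148474, 'cy': 201.1894426452249, 'distortion': array([-0.11737655,  0.        ,  0.        ,  0.        ,  0.        ]), 'eye': array([-0.27926705, -0.49445678,  0.74956617]), 'attitude': array([ 0.40627918, -0.25888843, -0.45331536,  0.74994613])}
{'fov_y': 47.59038391081709, 'cx': 321.322251084577, 'cy': 200.28544310789152, 'distortion': array([0.02457485, 0.        , 0.        , 0.        , 0.        ]), 'eye': array([ 0.46154337, -0.06457721,  1.50386665]), 'attitude': array([ 0.02746205, -0.02562314, -0.69711531,  0.71597454])}
```

View pics/scene.png

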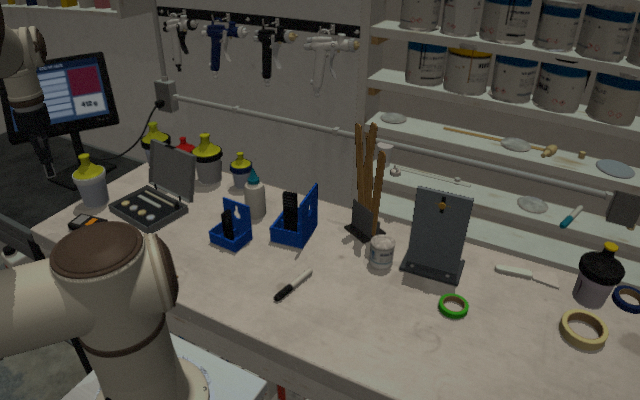

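View pics/top.png

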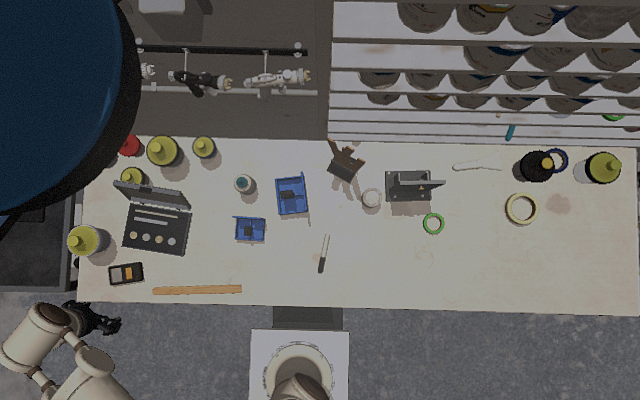

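Two candidates for the caddy. The smaller blue one is at scene (232,228) / top (250,229), and the larger one is at scene (295,220) / top (291,195). I choose the smaller. The stand is at scene (440,235), with its brass stud near (443,205).

```bash
python3 - <<'E'
from h import *
D={n:np.load(n+".npz") for n in("scene","top")}
def seg(n,box,f):
    m=imaging.camera_model(n);p,d=D[n]["p"],D[n]["d"];P=cloud(m,d)
    h=cv2.cvtColor(p,cv2.COLOR_RGB2HSV);k=np.zeros(d.shape,bool);k[box[1]:box[3],box[0]:box[2]]=1
    return P,h,k&f(h,P)&(d>0)
blue=lambda h,P:(abs(h[...,0].astype(int)-112)<14)&(h[...,1]>120)
for n,bx in(("scene",(205,195,255,252)),("top",(230,212,270,245)),("scene",(268,180,322,248)),("top",(272,172,313,220))):
    P,h,k=seg(n,bx,blue);q=P[k];print(n,bx,len(q),"min",np.percentile(q,1,0).round(3),"max",np.percentile(q,99,0).round(3))
    t=q[q[:,2]>q[:,2].max()-.02] ; print(" top pts",t.mean(0).round(4),len(t))
    if n=="scene":
        # back plate: upper part
        b=q[(q[:,2]>.05)]; c,(w,hh),a=cv2.minAreaRect(b[:,:2].astype(np.float32)*1000); print(" plate rect",c,w,hh,a)
    else:
        c,(w,hh),a=cv2.minAreaRect(q[:,:2].astype(np.float32)*1000);print(" rect",c,w,hh,a)
# stand face
P,h,k=seg("scene",(408,195,466,255),lambda h,P:(P[...,2]>.05)&(P[...,2]<.225)&(h[...,1]<90))
q=P[k];c=np.median(q,0);q=q[np.linalg.norm(q-c,axis=1)<.15]
for _ in range(4):
    c=q.mean(0);nv=np.linalg.svd(q-c,full_matrices=False)[2][2];q=q[abs((q-c)@nv)<.006]
if nv[0]>0:nv=-nv
print("face",c.round(4),nv.round(4),len(q),"yaw deg",np.degrees(np.arctan2(-nv[1],-nv[0])))
print("ylims",np.percentile(q,[1,99],axis=0).round(3))
P,h,k=seg("scene",(408,185,470,230),lambda h,P:(h[...,1]>110)&(abs(h[...,0].astype(int)-22)<12))
v,u=np.nonzero(k);print("brass/yellow",[(a,b,P[b,a].round(3).tolist()) for a,b in zip(u,v)][:40])
for n,bx,a in(("scene",(195,170,335,260),5),):
    p=D[n]["p"][bx[1]:bx[3],bx[0]:bx[2]]; s=D[n]["p"][180:290,395:475]
    A=cv2.resize(p,None,fx=4,fy=4,interpolation=2);B=cv2.resize(s,None,fx=3,fy=3,interpolation=2)
    C=np.zeros((max(A.shape[0],B.shape[0]),800,3),np.uint8);C[:A.shape[0],:560]=A;C[:B.shape[0],560:]=B[:,:240];save("crop1",C)
E
```

```text
scene (205, 195, 255, 252) 1229 min [0.437 0.123 0.001] max [0.511 0.214 0.107]
 top pts [0.5053 0.1655 0.0996] 159
 plate rect (499.50494384765625, 161.26397705078125) 75.59405517578125 73.02591705322266 33.739566802978516
top (230, 212, 270, 245) 240 min [ 0.438  0.127 -0.002] max [0.511 0.216 0.112]
 top pts [0.5079 0.1679 0.1085] 31
 rect (474.8756103515625, 170.74969482421875) 89.44452667236328 70.7690658569336 87.02615356445312
scene (268, 180, 322, 248) 1470 min [ 0.523 -0.018  0.004] max [0.648 0.081 0.14 ]
 top pts [ 0.5881 -0.0075  0.1332] 157
 plate rect (588.0384521484375, 26.628463745117188) 122.70857238769531 77.011962890625 8.133590698242188
top (272, 172, 313, 220) 520 min [ 0.527 -0.011 -0.001] max [0.646 0.089 0.144]
 top pts [ 0.5922 -0.0046  0.1403] 72
 rect (586.9802856445312, 39.12092590332031) 115.40523529052734 93.68295288085938 8.215424537658691
face [ 0.6107 -0.3453  0.1397] [-0.9986 -0.0522 -0.0065] 2966 yaw deg 2.9913168252251943
ylims [[ 0.605 -0.408  0.053]
 [ 0.616 -0.284  0.223]]
brass/yellow [(np.int64(442), np.int64(201), [0.611, -0.344, 0.209]), (np
[... 1460 characters left out ...]
64(205), [0.599, -0.355, 0.208]), (np.int64(438), np.int64(206), [0.597, -0.34, 0.202]), (np.int64(439), np.int64(206), [0.599, -0.342, 0.201]), (np.int64(440), np.int64(206), [0.598, -0.344, 0.202]), (np.int64(441), np.int64(206), [0.599, -0.346, 0.203]), (np.int64(442), np.int64(206), [0.598, -0.349, 0.204]), (np.int64(443), np.int64(206), [0.598, -0.351, 0.205]), (np.int64(444), np.int64(206), [0.6, -0.353, 0.204]), (np.int64(445), np.int64(206), [0.596, -0.355, 0.207]), (np.int64(447), np.int64(206), [0.613, -0.357, 0.198]), (np.int64(439), np.int64(207), [0.598, -0.342, 0.199]), (np.int64(440), np.int64(207), [0.598, -0.345, 0.2]), (np.int64(441), np.int64(207), [0.597, -0.347, 0.201])]
```

View pics/crop1.png

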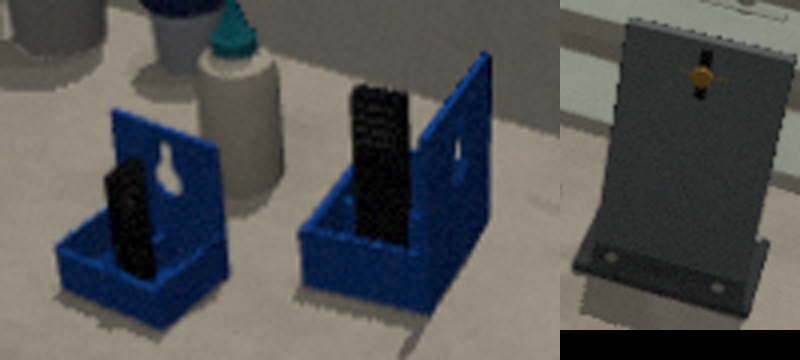

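The crop confirms the smaller caddy (left, fin at crop (130,220), keyhole at (167,170)). The stud head is at crop (702,75), slightly above the middle of its adjusting slot.

```bash
cat >> h.py <<'E'
def go(t,yaw):
    """shift (cm, tool axes) and turn (deg) to bring TCP to t with tool y axis at world heading yaw (deg)"""
    s=monitor.state(); M=R.from_quat(s["tcp_rot"]).as_matrix()
    d=M.T@(np.array(t)-s["position"])*100; cur=np.degrees(np.arctan2(M[1,1],M[0,1]))
    print("t",round(s["t"],2),"pos",s["position"].round(4),"yaw",cur.round(2),"tilt",(M[:,2]).round(4),"shift",d.round(2),"turn",round(cur-yaw,2),"q",s["qpos"].round(2),"F",s["wrist_force"].round(2),s["opening"],s["gripper_force"])
E
python3 - <<'E'
from h import *
go((.467,.171,.2),87)
E
```

```text
t 0.1 pos [0.2356 0.5239 0.2304] yaw 65.78 tilt [-0.0011 -0.0014 -1.    ] shift [-35.58 -22.68   3.06] turn -21.22 q [ 0.94  0.16  1.6   0.    1.39 -0.21] F [ 0.74 -0.13 -0.14] 0.08542124979914371 0.0
```

>>> send_rows(motion=[[[-3.6, -2.3, 0], -5, 1], [[-7.1, -4.5, 0], -10, 1], [[-10.7, -6.8, 0], -15, 1], [[-14.2, -9.0, 0], -20, 1], [[-17.8, -11.3, 0], -21.2, 1]])

```text
t: 0.52
position: [0.3508, 0.3486, 0.2309]
tcp_rot: [0.024, 1.0, -0.0, -0.0]
wrist_force: [0.9, 0.4, -0.4]
opening: 0.0858
gripper_force: 0.0
```

```bash
python3 - <<'E'
from h import *
go((.467,.171,.2),87)
E
```

```text
t 0.52 pos [0.3508 0.3486 0.2309] yaw 87.23 tilt [-4.e-04 -3.e-04 -1.e+00] shift [-12.46 -17.18   3.09] turn 0.23 q [ 0.54 -0.05  1.82 -0.    1.38 -0.99] F [ 0.92  0.42 -0.37] 0.08579709760135382 0.0
```

>>> send_rows(motion=[[[-2.5, -3.3, 0.3], 0, 1], [[-5.0, -6.6, 0.9], 0, 1], [[-7.5, -9.9, 1.5], 0, 1], [[-10.0, -13.3, 2.1], 0, 1], [[-12.5, -16.6, 2.7], 0.2, 1]])

```text
t: 0.93
position: [0.4662, 0.1773, 0.204]
tcp_rot: [0.028, 1.0, 0.0, -0.0]
wrist_force: [0.0, 0.3, -0.1]
opening: 0.0856
gripper_force: 0.0
```

>>> send_rows(motion=[[[0, -0.6, 0.2], 0, 1], [[0, -0.6, 0.4], 0, 1], [[0, -0.6, 0.4], 0, 1], [[0, -0.6, 0.4], 0, 1], [[0, -0.6, 0.4], 0, 1]])

```text
t: 1.35
position: [0.4648, 0.1745, 0.2007]
tcp_rot: [0.027, 1.0, 0.0, 0.0]
wrist_force: [-0.0, 0.6, -0.4]
opening: 0.0854
gripper_force: 0.0
```

```bash
python3 - <<'E'
from h import *
go((.467,.171,.063),87)
m,p,d=snap("wrist");save("w1",p);P=cloud(m,d)
h=cv2.cvtColor(p,cv2.COLOR_RGB2HSV)
q=P[(h[...,2]<60)&(P[...,2]>.09)&(P[...,2]<.112)&(abs(P[...,0]-.467)<.05)&(abs(P[...,1]-.17)<.03)]
print("fin top",len(q),np.median(q,0) if len(q) else 0)
if len(q)>20: print(cv2.minAreaRect(q[:,:2].astype(np.float32)*1000))
b=(abs(h[...,0].astype(int)-112)<14)&(h[...,1]>110)
q=P[b&(P[...,2]>.1)&(P[...,2]<.12)&(P[...,1]>.1)];print("plate top",len(q))
if len(q)>20: print(cv2.minAreaRect(q[:,:2].astype(np.float32)*1000))
print(m["eye"])
E
```

```text
t 1.35 pos [0.4648 0.1745 0.2007] yaw 86.9 tilt [ 1.e-04  3.e-04 -1.e+00] shift [-0.23 -0.35 13.77] turn -0.1 q [ 0.12 -0.02  1.85  0.    1.31 -1.4 ] F [-0.01  0.58 -0.36] 0.08537624822856006 0.0
fin top 1212 [0.48179223 0.17199116 0.09940247]
((479.43719482421875, 170.90074157714844), (59.747779846191406, 55.278350830078125), 87.95194244384766)
plate top 1073
((483.5753173828125, 172.13369750976562), (88.62834930419922, 54.23468780517578), 86.1440200805664)
[0.38147901 0.17882918 0.34314248]
```

View pics/w1.png

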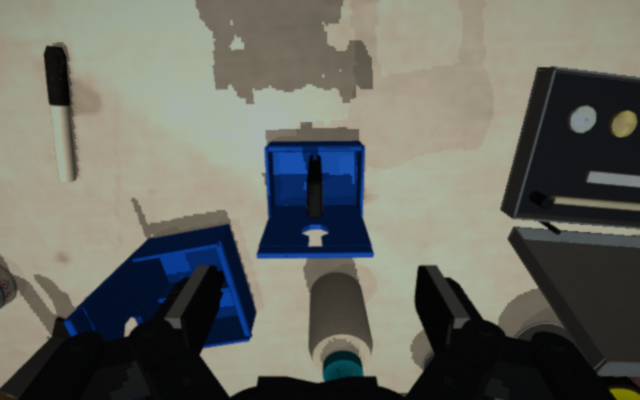

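```bash
python3 - <<'E'
from h import *
m=imaging.camera_model("wrist")
p=cv2.imread("pics/w1.png");h=cv2.cvtColor(p,cv2.COLOR_BGR2HSV)
b=plane(m,[(258,257),(373,256),(315,257)],.108);print("plate corners",b.round(4), np.degrees(np.arctan2(*(b[1]-b[0])[[1,0]])))
k=(p.max(2)<75)&(h[...,1]<140);k[:,:300]=0;k[:,332:]=0;k[:150]=0;k[225:]=0
for v in range(152,224,6):
    u=np.nonzero(k[v])[0]
    if len(u): print(v,u.min(),u.max(),plane(m,[(u.min(),v),(u.max()+1,v)],.1).round(4)[:,:2].tolist())
E
```

```text
plate corners [[0.5077 0.127  0.108 ]
 [0.5115 0.2146 0.108 ]
 [0.5099 0.1704 0.108 ]] 87.50871286149497
164 310 319 [[0.4392, 0.1707], [0.4396, 0.1779]]
170 310 319 [[0.4436, 0.1704], [0.444, 0.1776]]
176 309 319 [[0.4481, 0.1694], [0.4485, 0.1774]]
182 308 320 [[0.4526, 0.1684], [0.4531, 0.1779]]
188 308 321 [[0.4571, 0.1682], [0.4577, 0.1784]]
194 307 321 [[0.4617, 0.1671], [0.4623, 0.1782]]
200 308 321 [[0.4665, 0.1676], [0.467, 0.178]]
206 307 322 [[0.4712, 0.1665], [0.4718, 0.1785]]
212 308 321 [[0.476, 0.167], [0.4766, 0.1775]]
```

The wrist view shows the caddy with its fin at pixel (315,195) and its plate's top edge from (258,257) to (373,256). The fingers are clear of both, so I go down.

>>> send_rows(motion=[[[-0.2, -0.2, 2.7], -0.2, 0.2], [[-0.2, -0.2, 5.4], -0.2, 0.2], [[-0.2, -0.2, 8.1], -0.2, 0.2], [[-0.2, -0.2, 10.8], -0.2, 0.2], [[-0.2, -0.2, 12.8], -0.2, 0.2]])

```text
t: 1.82
position: [0.4659, 0.172, 0.0705]
tcp_rot: [0.025, 1.0, -0.0, -0.001]
wrist_force: [-0.1, 0.5, -0.3]
opening: 0.0513
gripper_force: 0.0
```

>>> send_rows(motion=[[[0, 0, 0.5], 0, 0.2], [[0, 0, 1.0], 0, 0.2], [[0, 0, 1.0], 0, 0.0], [[0, 0, 1.0], 0, -0.2], [[0, 0, 1.0], 0, -0.4]], force=35)

```text
t: 2.23
position: [0.4686, 0.1714, 0.0641]
tcp_rot: [0.026, 1.0, 0.0, 0.002]
wrist_force: [-0.7, -0.3, -0.3]
opening: 0.0262
gripper_force: 0.0
```

```bash
python3 - <<'E'
from h import *
go((.4665,.1725,.063),87.2)
E
```

```text
t 2.23 pos [0.4686 0.1714 0.0641] yaw 87.0 tilt [ 3.1e-03  4.0e-04 -1.0e+00] shift [0.22 0.1  0.11] turn -0.2 q [ 0.11  0.17  1.95  0.    1.03 -1.41] F [-0.71 -0.33 -0.28] 0.026182358305483162 0.0
```

>>> send_rows(motion=[[[0.1, 0, 0.1], 0, -0.6], [[0.1, 0, 0.1], 0, -0.7], [[0.1, 0, 0.1], 0, -0.8], [[0.1, 0, 0.1], 0, -1], [[0.1, 0, 0.1], 0, -1]], force=50)

```text
t: 2.65
position: [0.4669, 0.1715, 0.0622]
tcp_rot: [0.026, 1.0, 0.0, 0.001]
wrist_force: [-1.1, 3.1, 5.2]
opening: 0.0116
gripper_force: 52.5
```

```bash
python3 - <<'E'
from h import *
go((.4665,.1725,.063),87.2)
# stud estimate from first scene view
m=imaging.camera_model("scene");Z=np.load("scene.npz");p,d=Z["p"],Z["d"];P=cloud(m,d);h=cv2.cvtColor(p,cv2.COLOR_RGB2HSV)
k=(h[...,1]>110)&(abs(h[...,0].astype(int)-22)<12)&(P[...,0]<.603);k[:190]=0;k[225:]=0;k[:,:430]=0;k[:,455:]=0
v,u=np.nonzero(k);print(len(u),"px",u.mean(),v.mean(),"P",P[k].mean(0),np.percentile(P[k],[5,95],axis=0).round(4))
# ray onto plane of head front (12 mm off face)
n=np.array([-.9986,-.0522,-.0065]);c=np.array([.6107,-.3453,.1397])+.012*n
r0=rays(m,[(u.mean(),v.mean())])[0];e=np.array(m["eye"]);print("ray",e+r0*((c-e)@n)/(r0@n))
E
```

```text
t 2.65 pos [0.4669 0.1715 0.0622] yaw 86.97 tilt [ 1.3e-03  6.0e-04 -1.0e+00] shift [ 0.05  0.1  -0.08] turn -0.23 q [ 0.11  0.17  1.95  0.    1.02 -1.41] F [-1.14  3.11  5.16] 0.011596874490844839 52.531970143318176
42 px 441.6190476190476 205.78571428571428 P [ 0.59848933 -0.34756056  0.20391847] [[ 0.5957 -0.3545  0.1965]
 [ 0.6011 -0.3402  0.2104]]
ray [ 0.59838438 -0.34758265  0.20399299]
```

Gripped at 52 N with 11.6 mm opening, so the fin is held. Lifting, then carrying across with a safe margin from the sticks and the tin.

>>> send_rows(motion=[[[0, 0, -0.5], 0, -1], [[0, 0, -1.5], 0, -1], [[0, 0, -3], 0, -1], [[0, 0, -5], 0, -1], [[0, 0, -7], 0, -1]])

```text
t: 3.07
position: [0.4655, 0.1708, 0.132]
tcp_rot: [0.026, 1.0, -0.0, -0.001]
wrist_force: [-0.0, 0.0, -1.8]
opening: 0.0115
gripper_force: 51.4
```

>>> send_rows(motion=[[[0.3, 0, -2.4], -1, -1], [[0.8, 0, -5], -2, -1], [[1.3, 0, -7.5], -3, -1], [[1.6, 0, -10], -5, -1], [[1.8, 0, -11.5], -6, -1]])

```text
t: 3.48
position: [0.4487, 0.172, 0.2498]
tcp_rot: [-0.027, 1.0, -0.0, 0.002]
wrist_force: [0.6, 1.7, -1.6]
opening: 0.0114
gripper_force: 51.5
```

```bash
python3 - <<'E'
from h import *
go((.45,-.3498,.245),93)
m,p,d=snap("wrist");save("w2",p)
m=imaging.camera_model("scene");d=np.load("scene.npz")["d"];P=cloud(m,d)
q=P[(P[...,2]>.15)&(P[...,2]<.5)&(P[...,0]<.66)&(P[...,0]>.2)&(P[...,1]<.15)&(P[...,1]>-.45)]
print("tall stuff",[ (y, q[(abs(q[:,1]-y)<.025)].min(0).round(3).tolist(), int((abs(q[:,1]-y)<.025).sum())) for y in np.arange(-.4,.15,.05) if (abs(q[:,1]-y)<.025).any()])
E
```

```text
t 3.48 pos [0.4487 0.172  0.2498] yaw 93.06 tilt [ 3.3e-03 -1.0e-04 -1.0e+00] shift [  2.66 -52.11   0.49] turn 0.06 q [ 0.11 -0.11  1.83 -0.    1.41 -1.51] F [ 0.6   1.72 -1.55] 0.011408269811686897 51.51165962219238
tall stuff [(np.float64(-0.4), [0.608, -0.411, 0.15], 525), (np.float64(-0.35000000000000003), [0.594, -0.375, 0.15], 703), (np.float64(-0.30000000000000004), [0.604, -0.325, 0.151], 561), (np.float64(-0.20000000000000007), [0.659, -0.181, 0.21], 2)]
```

View pics/w2.png

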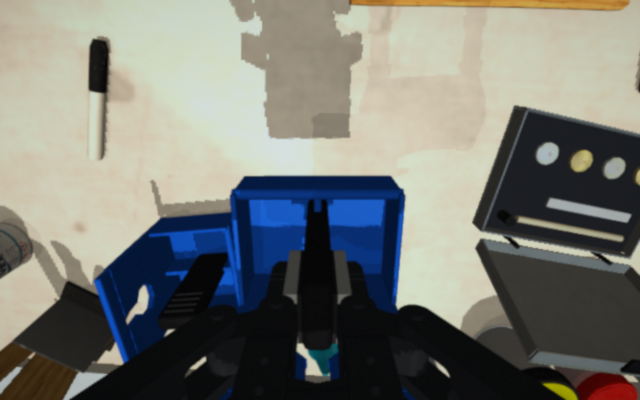

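The caddy hangs square in the fingers. Its front rim runs from (232,193) to (404,191), level in the tool frame. Carrying it across.

>>> send_rows(motion=[[[0.1, -2, 0], 0, -1], [[0.3, -5, 0], 0, -1], [[0.4, -8.5, 0], 0, -1], [[0.6, -12, 0], 0, -1], [[0.8, -15.5, 0], 0, -1]])

```text
t: 3.95
position: [0.4475, 0.0155, 0.2458]
tcp_rot: [-0.026, 1.0, -0.0, -0.001]
wrist_force: [0.7, 0.6, -1.2]
opening: 0.0114
gripper_force: 51.5
```

>>> send_rows(motion=[[[0.2, -3.6, 0], 0, -1], [[0.4, -7.2, 0], 0, -1], [[0.6, -10.8, 0], 0, -1], [[0.8, -14.4, 0], 0, -1], [[0.9, -18, 0], 0, -1]])

```text
t: 4.37
position: [0.4477, -0.165, 0.2458]
tcp_rot: [-0.025, 1.0, 0.0, -0.001]
wrist_force: [0.9, 0.3, -1.3]
opening: 0.0117
gripper_force: 51.5
```

>>> send_rows(motion=[[[0.2, -3.6, 0.1], 0, -1], [[0.4, -7.2, 0.2], 0, -1], [[0.6, -10.8, 0.3], 0, -1], [[0.8, -14.4, 0.4], 0, -1], [[0.9, -18, 0.5], 0, -1]])

```text
t: 4.78
position: [0.4481, -0.3451, 0.2405]
tcp_rot: [-0.025, 1.0, 0.001, -0.001]
wrist_force: [1.3, 0.3, -1.1]
opening: 0.0114
gripper_force: 51.5
```

```bash
python3 - <<'E'
from h import *
go((.52,-.3516,.2),93)
m,p,d=snap("wrist");save("w3",p)
m,p,d=snap("scene");np.savez("s2",p=p,d=d);save("s3",np.hstack([cv2.resize(p[140:300,370:490],None,fx=3.3,fy=3.3,interpolation=2)]))
E
```

```text
t 4.78 pos [ 0.4481 -0.3451  0.2405] yaw 92.91 tilt [-0.0015  0.0011 -1.    ] shift [-7.16 -1.02  4.03] turn -0.09 q [-0.87  0.13  1.61 -0.    1.4  -2.49] F [ 1.27  0.26 -1.07] 0.01137137143390616 51.549925804138184
```

View pics/s3.png

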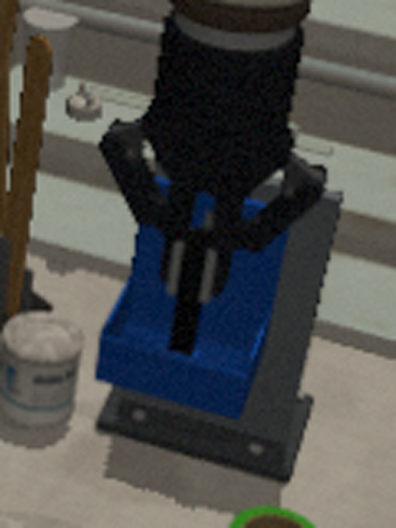

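The caddy is in front of the stand, about parallel to the panel. The stud is hidden behind the plate. I check the caddy's pose in the same camera that gave me the stud.

```bash
python3 - <<'E'
from h import *
s=monitor.state();T=s["position"];a=np.radians(2.95);C=np.array([[np.cos(a),np.sin(a),0],[-np.sin(a),np.cos(a),0],[0,0,1]])
m=imaging.camera_model("scene");Z=np.load("s2.npz");p,d=Z["p"],Z["d"];P=cloud(m,d);h=cv2.cvtColor(p,cv2.COLOR_RGB2HSV)
k=(abs(h[...,0].astype(int)-112)<14)&(h[...,1]>120);k[:,:395]=0;k[:,465:]=0;k[:180]=0;k[280:]=0
q=(P[k]-T)@C.T; q=q[np.linalg.norm(q,axis=1)<.2]
def fit(q,lab):
    for _ in range(4):
        c=np.median(q,0) if _==0 else q.mean(0);n=np.linalg.svd(q-c,full_matrices=False)[2][2];q=q[abs((q-c)@n)<.004]
    print(lab,c.round(4),n.round(4),len(q))
print("ext",np.percentile(q,[1,99],axis=0).round(4))
# front wall outer face: low x ; plate front: high x above bin
fit(q[(q[:,0]<-.02)&(q[:,2]<-.02)&(q[:,0]<np.percentile(q[:,0],1)+.01)],"front wall (exp x=-.0284)")
pl=q[(q[:,0]>.025)&(q[:,2]>-.02)]; fit(pl,"plate front (exp x=.0386)")
print("plate y ext",np.percentile(pl[:,1],[1,99]).round(4),"ztop",np.percentile(pl[:,2],99))
fw=q[(q[:,0]<-.022)];print("front y ext",np.percentile(fw[:,1],[1,99]).round(4),"z ext",np.percentile(fw[:,2],[1,99]).round(4),"exp z -.0622..-.0242")
E
```

```text
ext [[-0.0308 -0.0507 -0.0601]
 [ 0.0421  0.0378  0.0935]]
front wall (exp x=-.0284) [-0.0283 -0.0071 -0.0423] [-0.9999  0.0098 -0.0042] 671
plate front (exp x=.0386) [ 0.0388 -0.0137  0.0062] [-1.0e+00  1.3e-03 -7.0e-04] 437
plate y ext [-0.0506  0.0382] ztop 0.045476890827770844
front y ext [-0.0502  0.0375] z ext [-0.0607 -0.0249] exp z -.0622..-.0242
```

```bash
python3 - <<'E'
from h import *
s=monitor.state();T=s["position"];a=np.radians(2.95);C=np.array([[np.cos(a),np.sin(a),0],[-np.sin(a),np.cos(a),0],[0,0,1]])
print("T'",(C@T).round(4))
Z=np.load("top.npz");m=imaging.camera_model("top");P=cloud(m,Z["d"])@C.T
Q=P[150:210,375:450].reshape(-1,3);
for lo,hi,l in((.21,.25,"panel top"),(.005,.02,"foot")):
    q=Q[(Q[:,2]>lo)&(Q[:,2]<hi)];e=np.percentile(q,[2,98],axis=0);print(l,len(q),e.round(4).tolist(),"ymid",e[:,1].mean().round(4))
m,p,d=snap("top");P=cloud(m,d);h=cv2.cvtColor(p,cv2.COLOR_RGB2HSV)
k=(abs(h[...,0].astype(int)-112)<14)&(h[...,1]>110)&(np.linalg.norm(P-T,axis=2)<.13)
q=P[k]@C.T;q=q[(q[:,2]>.17)];e=np.percentile(q,[2,98],axis=0);print("top caddy",len(q),e.round(4).tolist(),"ymid",e[:,1].mean().round(4))
f=q[q[:,0]<(C@T)[0]-.02];e=np.percentile(f,[2,98],axis=0);print("front rim",len(f),"ymid",e[:,1].mean().round(4),e[:,1])
# scene: panel mid
Z=np.load("scene.npz");m=imaging.camera_model("scene");P=cloud(m,Z["d"])@C.T
fx=(C@np.array([.6107,-.3453,.14]))[0]
Q=P[185:260,395:480].reshape(-1,3);Q=Q[abs(Q[:,0]-fx)<.006]
for z in(.1,.14,.18):
    q=Q[abs(Q[:,2]-z)<.015];e=np.percentile(q[:,1],[1,99]);print("scene panel",z,len(q),e.round(4),e.mean().round(4))
print("stud'",C@np.array([.5984,-.3476,.204]))
E
```

```text
T' [ 0.4291 -0.3705  0.2399]
panel top 240 [[0.5822, -0.4365, 0.211], [0.6039, -0.3117, 0.2348]] ymid -0.3741
foot 1087 [[0.5423, -0.499, 0.0051], [0.7163, -0.285, 0.0182]] ymid -0.392
top caddy 161 [[0.4086, -0.3876, 0.1777], [0.4718, -0.3267, 0.2885]] ymid -0.3572
front rim 4 ymid -0.3689 [-0.37179026 -0.36606949]
scene panel 0.1 548 [-0.441  -0.3159] -0.3784
scene panel 0.14 567 [-0.4406 -0.3155] -0.378
scene panel 0.18 592 [-0.4408 -0.315 ] -0.3779
stud' [ 0.57971797 -0.37793571  0.204     ]
```

>>> send_rows(motion=[[[-1, 0, 1], 0, -1], [[-3, -0.1, 2], 0, -1], [[-5, -0.1, 3], 0, -1], [[-7, -0.2, 3.9], 0, -1], [[-8.5, -0.2, 3.9], 0, -1]])

```text
t: 5.35
position: [0.5342, -0.3384, 0.1995]
tcp_rot: [-0.027, 1.0, 0.002, -0.002]
wrist_force: [-0.7, -0.6, -1.9]
opening: 0.0114
gripper_force: 51.4
```

>>> send_rows(motion=[[[-0.3, 0, 0], 0, -1], [[-0.7, 0, 0], 0, -1], [[-0.7, 0, 0], 0, -1], [[-0.7, 0, 0], 0, -1], [[-0.7, 0, 0], 0, -1]])

```text
t: 5.77
position: [0.5405, -0.3408, 0.2029]
tcp_rot: [-0.026, 1.0, -0.0, -0.0]
wrist_force: [0.2, -0.1, -1.2]
opening: 0.0108
gripper_force: 51.6
```

```bash
cat >> h.py <<'E'
a=np.radians(2.95);C=np.array([[np.cos(a),np.sin(a),0],[-np.sin(a),np.cos(a),0],[0,0,1]])
def st():
    s=monitor.state();F=s["wrist_force"];M=R.from_quat(s["tcp_rot"]).as_matrix()
    print("t",round(s["t"],2),"T'",(C@s["position"]).round(4),"contact dx(mm)",round(1000*(.5359-(C@s["position"])[0]),1),"F'",(C@F).round(2),"M'",(C@s["moment"]).round(2),"yaw",np.degrees(np.arctan2(M[1,1],M[0,1])).round(2),"tilt",(C@M[:,2]).round(4),"op",round(s["opening"],4),round(s["gripper_force"],1))
E
python3 - <<'E'
from h import *
st()
m,p,d=snap("wrist");save("w4",p)
m,p,d=snap("scene");P=cloud(m,d)@C.T;h=cv2.cvtColor(p,cv2.COLOR_RGB2HSV);T=C@monitor.state()["position"]
k=(abs(h[...,0].astype(int)-112)<14)&(h[...,1]>120)&(np.linalg.norm(P-T,axis=2)<.13)
q=P[k];pl=q[(q[:,0]>T[0]+.025)];f=q[q[:,0]<T[0]-.022]
for l,g in(("plate",pl),("front",f)):
    e=np.percentile(g,[1,99],axis=0);print(l,e.round(4).tolist(),"ymid",e[:,1].mean().round(4),"xmed",np.median(g[:,0]).round(4))
E
```

```text
t 5.77 T' [ 0.5223 -0.3682  0.2029] contact dx(mm) 13.6 F' [ 0.2  -0.13 -1.22] M' [-0.04  0.04  0.  ] yaw 92.95 tilt [-0.e+00 -3.e-04 -1.e+00] op 0.0108 51.6
plate [[0.5479, -0.4152, 0.143], [0.5914, -0.3206, 0.2479]] ymid -0.3679 xmed 0.5612
front [[0.4913, -0.4148, 0.1419], [0.4985, -0.3273, 0.1778]] ymid -0.371 xmed 0.4947
```

The earlier reading was taken while the arm was still settling. I wait and measure again at rest.

>>> send_rows(motion=[[[0, 0, 0], 0, -1], [[0, 0, 0], 0, -1], [[0, 0, 0], 0, -1], [[0, 0, 0], 0, -1], [[0, 0, 0], 0, -1]])

```text
t: 6.28
position: [0.5411, -0.3408, 0.2025]
tcp_rot: [-0.026, 1.0, 0.0, -0.0]
wrist_force: [-0.1, -0.6, -2.0]
opening: 0.0113
gripper_force: 51.6
```

```bash
python3 - <<'E'
from h import *
st()
T=C@monitor.state()["position"]
m,p,d=snap("scene");np.savez("s5",p=p,d=d);P=cloud(m,d)@C.T;h=cv2.cvtColor(p,cv2.COLOR_RGB2HSV)
st()
k=(abs(h[...,0].astype(int)-112)<14)&(h[...,1]>120)&(np.linalg.norm(P-T,axis=2)<.13)
q=P[k]
for l,g in(("plate",q[abs(q[:,0]-T[0]-.039)<.006]),("front",q[abs(q[:,0]-T[0]+.0284)<.006])):
    e=np.percentile(g,[1,99],axis=0);print(l,len(g),e.round(4).tolist(),"ymid",e[:,1].mean().round(4),"xmed",np.median(g[:,0]).round(4),np.polyfit(g[:,1],g[:,0],1)[0].round(4),np.polyfit(g[:,2],g[:,0],1)[0].round(4))
fx=(C@np.array([.6107,-.3453,.14]))[0];Q=P[185:260,395:480].reshape(-1,3);Q=Q[abs(Q[:,0]-fx)<.006]
print(len(Q),np.median(Q[:,0]))
save("s5",cv2.resize(p[160:270,380:480],None,fx=5,fy=5,interpolation=2))
E
```

```text
t 6.28 T' [ 0.5228 -0.3682  0.2025] contact dx(mm) 13.1 F' [-0.18 -0.56 -2.05] M' [ 0.01  0.05 -0.02] yaw 92.97 tilt [-1.e-04  1.e-04 -1.e+00] op 0.0113 51.6
t 6.33 T' [ 0.5228 -0.3682  0.2025] contact dx(mm) 13.1 F' [ 0.4  0.5 -2.2] M' [-0.04  0.07 -0.07] yaw 92.97 tilt [-0.e+00  1.e-04 -1.e+00] op 0.0116 51.6
plate 782 [[0.5569, -0.4152, 0.143], [0.5664, -0.3274, 0.2469]] ymid -0.3713 xmed 0.5619 -0.0073 0.0025
front 556 [[0.4917, -0.4149, 0.1415], [0.4993, -0.3272, 0.178]] ymid -0.3711 xmed 0.4952 -0.0045 -0.0193
1349 0.5923716852034746
```

View pics/s5.png

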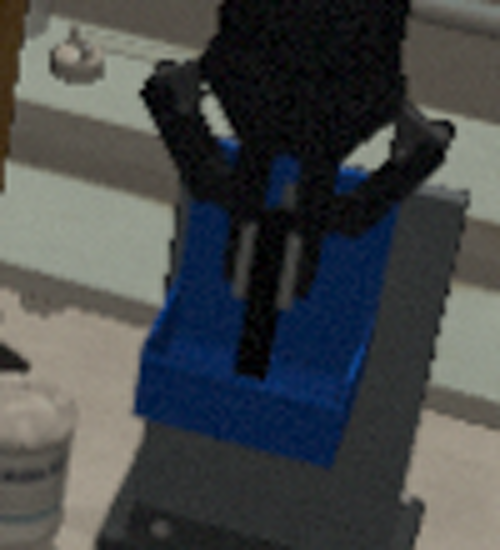

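At rest, the scene and top cameras agree: about 6.5 mm more to -y and 2 mm down are needed. Head contact should come after about 13 mm.

>>> send_rows(motion=[[[0, -0.2, 0.1], 0, -1], [[0, -0.4, 0.2], 0, -1], [[0, -0.65, 0.2], 0, -1], [[0, -0.65, 0.2], 0, -1], [[-0.2, -0.65, 0.2], 0, -1]])

```text
t: 6.75
position: [0.5433, -0.3474, 0.2004]
tcp_rot: [-0.026, 1.0, 0.0, -0.0]
wrist_force: [-0.7, -0.2, -1.4]
opening: 0.0112
gripper_force: 51.6
```

>>> send_rows(motion=[[[-0.2, 0, 0], 0, -1], [[-0.4, 0, 0], 0, -1], [[-0.6, 0, 0], 0, -1], [[-0.8, 0, 0], 0, -1], [[-0.8, 0, 0], 0, -1]])

```text
t: 7.17
position: [0.5519, -0.3466, 0.2006]
tcp_rot: [-0.026, 1.0, -0.0, 0.0]
wrist_force: [0.1, 0.7, -2.0]
opening: 0.0116
gripper_force: 51.6
```

```bash
python3 -c "
from h import *
st()"
```

```text
t 7.17 T' [ 0.5333 -0.3746  0.2006] contact dx(mm) 2.6 F' [ 0.13  0.7  -1.98] M' [ 0.01 -0.   -0.04] yaw 93.0 tilt [ 3.e-04 -1.e-04 -1.e+00] op 0.0116 51.6
```

Now slow feeling moves of 1 mm per row.

>>> send_rows(motion=[[[-0.1, 0, 0], 0, -1], [[-0.2, 0, 0], 0, -1], [[-0.3, 0, 0], 0, -1], [[-0.4, 0, 0], 0, -1], [[-0.4, 0, 0], 0, -1]])

```text
t: 7.58
position: [0.5556, -0.3465, 0.2006]
tcp_rot: [-0.026, 1.0, -0.0, 0.0]
wrist_force: [-0.1, -0.2, -1.6]
opening: 0.0116
gripper_force: 51.6
```

```bash
python3 -c "
from h import *
st()"
```

```text
t 7.58 T' [ 0.537  -0.3747  0.2006] contact dx(mm) -1.1 F' [-0.14 -0.24 -1.65] M' [ 0.05  0.03 -0.01] yaw 92.98 tilt [ 2.e-04 -1.e-04 -1.e+00] op 0.0116 51.6
```

>>> send_rows(motion=[[[-0.1, 0, 0], 0, -1], [[-0.2, 0, 0], 0, -1], [[-0.25, 0, 0], 0, -1], [[-0.3, 0, 0], 0, -1], [[-0.3, 0, 0], 0, -1]])

```text
t: 8.0
position: [0.5585, -0.3464, 0.2005]
tcp_rot: [-0.026, 1.0, -0.0, -0.0]
wrist_force: [-0.0, 0.3, -2.5]
opening: 0.0116
gripper_force: 51.6
```

```bash
python3 -c "
from h import *
st()"
```

```text
t 8.0 T' [ 0.5399 -0.3747  0.2005] contact dx(mm) -4.0 F' [-0.01  0.25 -2.53] M' [-0.01  0.03  0.02] yaw 92.98 tilt [-0. -0. -1.] op 0.0116 51.6
```

>>> send_rows(motion=[[[-0.1, 0, 0], 0, -1], [[-0.2, 0, 0], 0, -1], [[-0.3, 0, 0], 0, -1], [[-0.4, 0, 0], 0, -1], [[-0.4, 0, 0], 0, -1]])

```text
t: 8.42
position: [0.5626, -0.3461, 0.2005]
tcp_rot: [-0.026, 1.0, -0.0, 0.0]
wrist_force: [-0.3, 0.6, -1.0]
opening: 0.0116
gripper_force: 51.6
```

```bash
python3 -c "
from h import *
st()"
```

```text
t 8.42 T' [ 0.5441 -0.3746  0.2005] contact dx(mm) -8.2 F' [-0.32  0.62 -0.99] M' [ 0.02  0.05 -0.07] yaw 92.98 tilt [ 1.e-04 -0.e+00 -1.e+00] op 0.0116 51.6
```

Past the head without resistance. Now easing on to the panel.

>>> send_rows(motion=[[[-0.1, 0, 0], 0, -1], [[-0.15, 0, 0], 0, -1], [[-0.2, 0, 0], 0, -1], [[-0.25, 0, 0], 0, -1], [[-0.3, 0, 0], 0, -1]])

```text
t: 8.83
position: [0.5655, -0.346, 0.2005]
tcp_rot: [-0.026, 1.0, -0.0, 0.0]
wrist_force: [0.2, 1.1, -1.3]
opening: 0.0113
gripper_force: 51.6
```

>>> send_rows(motion=[[[-0.03, 0, 0], 0, -1], [[-0.06, 0, 0], 0, -1], [[-0.09, 0, 0], 0, -1], [[-0.1, 0, 0], 0, -1], [[-0.1, 0, 0], 0, -1]])

```text
t: 9.25
position: [0.5661, -0.346, 0.2005]
tcp_rot: [-0.026, 1.0, 0.0, -0.0]
wrist_force: [-2.8, 1.1, -1.6]
opening: 0.0111
gripper_force: 51.7
```

```bash
python3 -c "
from h import *
st()"
```

```text
t 9.25 T' [ 0.5475 -0.3746  0.2005] contact dx(mm) -11.6 F' [-2.71  1.29 -1.56] M' [ 0.03  0.39 -0.15] yaw 92.97 tilt [-8.e-04  3.e-04 -1.e+00] op 0.0111 51.7
```

Panel felt (−2.7 N, right where expected). I back off 1 mm to centre in the play, then slide down.

>>> send_rows(motion=[[[0.12, 0, 0], 0, -1], [[0.12, 0, 0.15], 0, -1], [[0.12, 0, 0.3], 0, -1], [[0.12, 0, 0.45], 0, -1], [[0.12, 0, 0.6], 0, -1]])

```text
t: 9.67
position: [0.5653, -0.346, 0.1942]
tcp_rot: [-0.026, 1.0, 0.0, 0.0]
wrist_force: [-1.0, 0.5, -2.5]
opening: 0.0113
gripper_force: 51.5
```

```bash
python3 -c "
from h import *
st()"
```

```text
t 9.67 T' [ 0.5467 -0.3746  0.1942] contact dx(mm) -10.8 F' [-1.    0.52 -2.51] M' [ 0.    0.05 -0.01] yaw 92.98 tilt [ 1.e-04  1.e-04 -1.e+00] op 0.0113 51.5
```

>>> send_rows(motion=[[[0, 0, 0.12], 0, -1], [[0, 0, 0.24], 0, -1], [[0, 0, 0.36], 0, -1], [[0, 0, 0.48], 0, -1], [[0, 0, 0.6], 0, -1]])

```text
t: 10.08
position: [0.5652, -0.3461, 0.1884]
tcp_rot: [-0.026, 1.0, -0.0, 0.0]
wrist_force: [-0.6, -0.3, -1.8]
opening: 0.0114
gripper_force: 51.5
```

```bash
python3 -c "
from h import *
st()"
```

```text
t 10.08 T' [ 0.5467 -0.3747  0.1884] contact dx(mm) -10.8 F' [-0.64 -0.22 -1.79] M' [ 0.03  0.05 -0.  ] yaw 92.97 tilt [ 1.e-04 -1.e-04 -1.e+00] op 0.0114 51.5
```

>>> send_rows(motion=[[[0, 0, 0.12], 0, -1], [[0, 0, 0.24], 0, -1], [[0, 0, 0.36], 0, -1], [[0, 0, 0.48], 0, -1], [[0, 0, 0.6], 0, -1]])

```text
t: 10.5
position: [0.5652, -0.3461, 0.1824]
tcp_rot: [-0.026, 1.0, -0.0, -0.0]
wrist_force: [-0.1, 0.5, -1.5]
opening: 0.0113
gripper_force: 51.5
```

```bash
python3 -c "
from h import *
st()"
```

```text
t 10.5 T' [ 0.5467 -0.3747  0.1824] contact dx(mm) -10.8 F' [-0.03  0.49 -1.45] M' [ 0.04 -0.01 -0.03] yaw 92.98 tilt [-0.e+00 -1.e-04 -1.e+00] op 0.0113 51.5
```

>>> send_rows(motion=[[[0, 0, 0.12], 0, -1], [[0, 0, 0.24], 0, -1], [[0, 0, 0.36], 0, -1], [[0, 0, 0.45], 0, -1], [[0, 0, 0.5], 0, -1]])

```text
t: 10.92
position: [0.5652, -0.346, 0.1773]
tcp_rot: [-0.026, 1.0, 0.0, -0.0]
wrist_force: [0.4, 0.4, -1.4]
opening: 0.0114
gripper_force: 51.5
```

>>> send_rows(motion=[[[0, 0, 0.05], 0, -1], [[0, 0, 0.1], 0, -1], [[0, 0, 0.15], 0, -1], [[0, 0, 0.15], 0, -1], [[0, 0, 0.15], 0, -1]])

```text
t: 11.33
position: [0.5652, -0.3461, 0.176]
tcp_rot: [-0.026, 1.0, -0.0, 0.0]
wrist_force: [-0.8, 0.7, -1.7]
opening: 0.0113
gripper_force: 51.5
```

```bash
python3 -c "
from h import *
st()"
```

```text
t 11.33 T' [ 0.5467 -0.3747  0.176 ] contact dx(mm) -10.8 F' [-0.75  0.72 -1.7 ] M' [-0.04  0.04  0.02] yaw 92.98 tilt [ 0. -0. -1.] op 0.0113 51.5
```

>>> send_rows(motion=[[[0, 0, 0.05], 0, -1], [[0, 0, 0.1], 0, -1], [[0, 0, 0.15], 0, -1], [[0, 0, 0.15], 0, -1], [[0, 0, 0.15], 0, -1]])

```text
t: 11.75
position: [0.5652, -0.346, 0.1744]
tcp_rot: [-0.026, 1.0, 0.0, -0.0]
wrist_force: [0.1, 0.5, -1.1]
opening: 0.0114
gripper_force: 51.5
```

```bash
python3 -c "
from h import *
st()"
```

```text
t 11.75 T' [ 0.5466 -0.3746  0.1744] contact dx(mm) -10.7 F' [ 0.14  0.53 -1.13] M' [ 0.03  0.01 -0.01] yaw 92.98 tilt [-1.e-04  1.e-04 -1.e+00] op 0.0114 51.5
```

>>> send_rows(motion=[[[0, 0, 0.04], 0, -1], [[0, 0, 0.08], 0, -1], [[0, 0, 0.12], 0, -1], [[0, 0, 0.15], 0, -1], [[0, 0, 0.15], 0, -1]])

```text
t: 12.17
position: [0.5654, -0.3461, 0.1733]
tcp_rot: [-0.026, 1.0, -0.0, 0.0]
wrist_force: [-0.2, 0.7, 0.2]
opening: 0.0113
gripper_force: 51.7
```

```bash
python3 -c "
from h import *
st()"
```

```text
t 12.17 T' [ 0.5468 -0.3748  0.1733] contact dx(mm) -10.9 F' [-0.17  0.73  0.19] M' [0.04 0.05 0.01] yaw 92.98 tilt [ 4.e-04 -3.e-04 -1.e+00] op 0.0113 51.7
```

The stop is being felt (Fz has risen by about 1.8 N). I go a touch further, then pull back lightly to check the lock.

>>> send_rows(motion=[[[0, 0, 0.04], 0, -1], [[0, 0, 0.06], 0, -1], [[0.1, 0, 0.06], 0, -1], [[0.2, 0, 0.06], 0, -1], [[0.27, 0, 0.06], 0, -1]])

```text
t: 12.58
position: [0.5632, -0.3465, 0.1731]
tcp_rot: [-0.026, 1.0, -0.001, 0.001]
wrist_force: [4.8, 0.7, 2.4]
opening: 0.0115
gripper_force: 52.1
```

```bash
python3 -c "
from h import *
st()"
```

```text
t 12.58 T' [ 0.5447 -0.375   0.1731] contact dx(mm) -8.8 F' [4.79 0.44 2.43] M' [ 0.   -0.93 -0.  ] yaw 92.97 tilt [ 0.0022 -0.0012 -1.    ] op 0.0115 52.1
```

Locked: the head holds the plate at 4.8 N of pull, and the stop bears underneath. I relax the pull, then open the fingers.

>>> send_rows(motion=[[[-0.1, 0, 0], 0, -1], [[-0.2, 0, 0], 0, -1], [[-0.27, 0, -0.04], 0, -1], [[-0.27, 0, -0.04], 0, -1], [[-0.27, 0, -0.04], 0, -1]], force=20)

```text
t: 13.0
position: [0.5648, -0.3463, 0.173]
tcp_rot: [-0.026, 1.0, -0.0, -0.0]
wrist_force: [-4.2, 0.6, 5.9]
opening: 0.0116
gripper_force: 52.4
```

>>> send_rows(motion=[[[0, 0, 0], 0, -0.68], [[0, 0, 0], 0, -0.62], [[0, 0, 0], 0, -0.55], [[0, 0, 0], 0, -0.5], [[0, 0, 0], 0, -0.4]])

```text
t: 13.42
position: [0.5651, -0.3458, 0.1723]
tcp_rot: [-0.026, 1.0, 0.0, -0.0]
wrist_force: [1.9, -0.5, 0.2]
opening: 0.0255
gripper_force: 0.0
```

```bash
python3 -c "
from h import *
st();m,p,d=snap('scene');save('s6',cv2.resize(p[160:270,380:480],None,fx=5,fy=5,interpolation=2))
T=C@monitor.state()['position'];P=cloud(m,d)@C.T;h=cv2.cvtColor(p,cv2.COLOR_RGB2HSV)
k=(abs(h[...,0].astype(int)-112)<14)&(h[...,1]>120)&(np.linalg.norm(P-T,axis=2)<.13);q=P[k]
print(np.percentile(q,[1,99],axis=0).round(4))"
```

```text
t 13.42 T' [ 0.5466 -0.3744  0.1723] contact dx(mm) -10.7 F' [ 1.86 -0.61  0.17] M' [-0.06 -0.03  0.03] yaw 92.98 tilt [-5.e-04  6.e-04 -1.e+00] op 0.0255 0.0
[[ 0.5168 -0.4231  0.1109]
 [ 0.5924 -0.3288  0.2769]]
```

Released, and the caddy stays up. Opening a little more (still clear of the bin walls), then going straight up.

>>> send_rows(motion=[[[0, 0, 0], 0, -0.3], [[0, 0, 0], 0, -0.2], [[0, 0, -0.5], 0, -0.1], [[0, 0, -1.5], 0, 0], [[0, 0, -3], 0, 0]])

```text
t: 13.88
position: [0.5646, -0.3455, 0.2024]
tcp_rot: [-0.026, 1.0, 0.001, -0.001]
wrist_force: [-0.2, 0.3, 0.9]
opening: 0.0427
gripper_force: 0.0
```

>>> send_rows(motion=[[[0, 0, -2], 0, 0], [[0, 0, -4], 0, 0], [[0, 0, -6], 0, 0], [[2, 0, -8], 0, 0], [[4, 0, -10], 0, 0]])

```text
t: 14.3
position: [0.5253, -0.348, 0.3049]
tcp_rot: [-0.027, 1.0, -0.001, 0.001]
wrist_force: [-0.7, -0.3, 0.8]
opening: 0.0426
gripper_force: 0.0
```

>>> send_rows(motion=[[[3, 0, 0], 0, 0], [[6, 0, 0], 0, 0], [[9, 0, 0], 0, 0], [[11, 0, 0], 0, 0], [[12, 0, 0], 0, 0]])

```text
t: 14.72
position: [0.4037, -0.3547, 0.3043]
tcp_rot: [-0.025, 1.0, -0.001, 0.0]
wrist_force: [0.2, 0.9, 0.6]
opening: 0.0426
gripper_force: 0.0
```

>>> send_rows(motion=[[[0, 0, 0], 0, 0], [[0, 0, 0], 0, 0], [[0, 0, 0], 0, 0], [[0, 0, 0], 0, 0], [[0, 0, 0], 0, 0]])

```text
t: 15.13
position: [0.4062, -0.3542, 0.3027]
tcp_rot: [-0.026, 1.0, 0.0, -0.0]
wrist_force: [0.4, 0.1, -0.0]
opening: 0.0426
gripper_force: 0.0
```

```bash
python3 -c "
from h import *
st();m,p,d=snap('scene');save('s7',cv2.resize(p[140:340,330:530],None,fx=3,fy=3,interpolation=2))"
```

```text
t 15.13 T' [ 0.3875 -0.3746  0.3027] contact dx(mm) 148.4 F' [ 0.39  0.08 -0.05] M' [-0.    0.04  0.02] yaw 93.04 tilt [-0.e+00  3.e-04 -1.e+00] op 0.0426 0.0
```

View pics/s7.png

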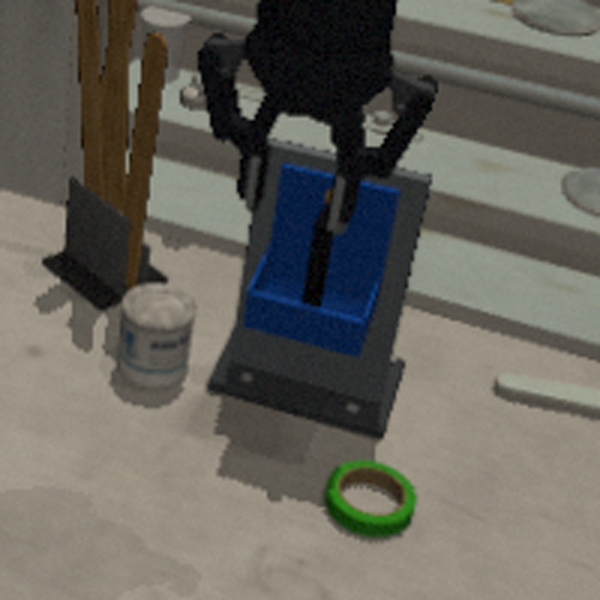

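The picture shows the caddy hanging upright on the stand, at about (320,260), with the brass head visible at (328,197). The gripper is clear, and the tin (157,335) and tape (370,498) are undisturbed.

```bash
python3 -c "
from rig import sign_off
print(sign_off())"
```

```text
the job is handed in; nothing more can be done
None
```

The smaller blue caddy hangs locked on the stud and I let go of it; the last picture, with the gripper clear, shows it still hanging, and the job is handed in at about 15 s with nothing else touched.

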